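# Change over the checked part and show the plug gauge

### The arm

A 6-joint arm with a two-finger parallel gripper is mounted at the origin on the work surface. World frame = base frame: x ahead of the robot, y to its left, z up, the work surface at z = 0. Lengths are in m, angles in degrees, forces in N, time in s.
With the tool pointing down it reaches from about 0.25 to 0.725 m from the base axis. Payload 9.7 kg.
Tool frame: the origin (TCP) lies midway between the tips of the shut fingers; the grasp point (between the pads) lies behind it (bot.pinch_z is the z of the grasp point in the tool frame, in m); z points along the fingers, y is the direction in which the jaws open and shut (so a half turn about z gives the same grasp; the last joint's range is limited). The gripper opens to 85 mm and grips with 20 to 120 N. Pads are 22 mm wide; open, the fingers measure 114 mm over their backs; the gripper's body (76 mm by 85 mm) begins 54 mm behind the grasp point. The pads swing forward as they close: fully open they stand 13 mm farther back than shut.
Start: joints at [-71.047, 4.979, 10.078, 95.1, 0, 90], TCP at [0.179, -0.52, 0.231] pointing down, gripper open.
Joint ranges: [-179.16, 179.16], [-48.56, 103.87], [-65.8, 70.77], [-126.05, 130.52], [-82.76, 87.17], [-180, 180]. Speed limits (degrees/s): [127.2, 127.2, 147.25, 180, 180, 180].

### API

Orientations are given as [roll, pitch, yaw] about the fixed x, y, z axes, in that order (R = Rz(yaw) Ry(pitch) Rx(roll)).
In Python, from workcell import monitor, vision, ticket, bot gives the robot as it stands.
- The arm moves only by the tool carry_out, never from a script. Its argument "increments" is one flat list of numbers, 7 for each row, row after row: the turn, a rotation vector about the tool's x, y, z each as a share of 45 degrees, from -1 to 1, then the shift along the tool's x, y, z each as a share of 200 mm, from -1 to 1, then the opening, from 0 (shut) to 1 (fully open). A call has 1 to 8 rows; each row shifts and turns the commanded pose from where the row before left it, along the tool's axes as they then stand; what a row does not reach is not made up. A row lasts 1/12 s, in which the tool goes at most 41.7 mm and 7.16 degrees, less where a joint would pass 70% of its speed; a pose out of reach is approached as far as the arm can. A call with a number of a shift or a turn outside -1 to 1 is refused whole. A call with a gripper value outside its range is refused whole. The fingers move at their own pace and stop on an object; "squeeze" is the grip in N (left out, the last holds). Time passes only in rows, so rows that do not move let the fingers close. It gives the time, the measured TCP pose, the force and the opening at its end, in the units of the state.
- monitor.get_obs(): the state, without advancing time (a new reading comes with each control period).
- vision.camera(name): name is "side" or "top" or "wrist"; returns a dict with "pixels" (400x640x3 uint8, red, green, blue), "depth" (400x640 float32, m along the optical axis (not along the pixel's ray), 0 where there is no reading), "mtx" (3x3 intrinsics, pixels), "position" and "rotation" of the camera in the world. Camera axes: x right, y down, z forward; pixel columns grow to the right and rows downward; lengths in m; the calibration is good to about 2 mm. A picture is of the moment at which its call begins.
- ticket.job_done(): hands the job in, once; it reports no verdict.
Trained networks look in a picture, given as the dict that the camera call returned (one of the last four; its "shot" number tells which), for a name from the list of things; names that differ only in an ending like _2 or _b are one class to them, and where a whole thing is asked for, a point or a joint stands for the part that bears it (a point fixed in the world has none). Each returns a list of dicts, best first, with "confidence" (0 to 1); they miss things now and then, are a little off and sometimes report something else, mostly with a low value. They report only what shows in the picture. A call takes as long as a camera call. They do not tell look-alikes from the thing itself.
- vision.look_for(picture, label): "point" ([x, y, z] in m, in world coordinates, good to about 4 mm: the middle of the surface that is visible of it).
- vision.outline_of(picture, label): "region" (400x640 bool, what is visible of it).
The state is a dict: "time": time; "q": joint angles; "qd": joint speeds; "joint_efforts": joint torques, N m; "ee_pos": TCP position; "tcp_rot": TCP orientation; "wrist_force": force on the tool from outside, world axes, zero at the start; "torque": the same for the moment, N m; "opening": finger opening in m.
Only numpy, scipy, OpenCV 4.12 (cv2) and the standard library are available. Lean on these libraries where they do the work, as an engineer would, in place of code of your own. Each camera call takes 0.05 s, during which the arm holds its last target. There are 200 camera calls.

### The job

The flanged bushing on the round checking pad has been measured and the bearing block on the square pad is next: swap the two, so that each ends standing upright and centred on the other's pad, never tipping them over. Only then draw the plug gauge out of its leaning holder, turn it level and finish still gripping it, held motionless and level with the middle of its handle over the bearing block and at least 15 cm above the granite, ready for the inspector to read. Leave the setting ring, wooden case and bottle where they are.

Things in the scene. Friction and masses are not known exactly. Their poses are not given: they have to be found in the camera images.
- round_pad: Grey round checking pad, 120 mm diameter, 6 mm thick, fixed flat on the granite plate (granite top is z = 0). Origin: centre of its underside. It and the square pad may stand on either side.
- square_pad: Grey square pad, 116 x 116 mm, 6 mm thick, fixed flat on the granite. Origin: centre of its underside.
- bushing: Loose plain aluminium flanged bushing, about 0.2 kg, standing on the round pad at the start: flange 64 mm diameter and 12 mm high at the bottom, above it a hub 42 mm diameter up to 52 mm total height, open through-bore. Origin: centre of its underside; z up along its axis. The hub can be gripped from above.
- block: Loose plain aluminium bearing block, about 0.28 kg, standing on the square pad at the start: foot 90 mm (its x) x 36 mm (its y) x 10 mm high, on it a body 60 mm (x) x 36 mm (y) up to 55 mm total height, with a 26 mm bore along y. Origin: centre of its underside; z up. Grip it from above across the 36 mm.
- holder: Grey steel holder fixed on the granite: base plate 100 x 70 x 12 mm and on it a 50 mm wide block leaning 40 degrees from upright towards its -x side (roughly towards the robot), with a round 18 mm hole through it, 52 mm long, along the leaning direction. Origin: centre of the base's underside, z up.
- holder_mouth (a point): Centre of the mouth of the holder's hole, on its leaning upper face, 68 mm above the granite. With the gauge in it the whole stands about 133 mm high: carry parts clear of it.
- gauge: Loose steel plug gauge, 0.16 kg: dark hexagonal handle 60 mm long, 18 mm across flats (flats on its +y, -y); one end 16 mm diameter, 45 mm long, sunk in the holder's hole (1 mm play; handle rests on the mouth); free end 15 mm diameter, 18 mm long. Origin: mid-handle (also near its balance point), 91 mm up at the start. z: along it to the free end, leaning 40 degrees. Draw it out along z, over 45 mm.
- setting_ring: Bystander: steel ring 60 mm diameter, 22 mm high, loose. Origin: centre of its underside.
- gauge_case: Bystander: closed wooden case 70 x 110 x 35 mm, loose. Origin: centre of its underside.
- cleaner: Bystander: white bottle 48 mm diameter, 120 mm high, loose. Origin: centre of its underside.
Things that resemble listed ones, but are neither listed nor needed, are in the scene too. Of the things that look like the gauge, the largest one is meant.

How it is judged (in metres and radians):
On the way:
1. bushing and block stand released on each other's pads while the gauge is still in its holder (horizontal distance between bushing and square_pad below 0.02 m and horizontal distance between block and round_pad below 0.02 m and height (world z) of each of bushing, block below 0.011 m and angle between each of bushing, block's own z axis and vertical below 0.1 rad and linear speed of each of bushing, block below 0.02 m/s and contact force between each of the arm, the fingers and bushing below 0.2 N and contact force between each of the arm, the fingers and block below 0.2 N and distance of gauge from where it was at the start of the episode below 0.02 m), for 0.2 s.
At the end, for the whole second after the job is handed in: Bushing within 20 mm of the square pad's centre, block within 20 mm of the round pad's, upright, released, at rest; gauge still gripped, level within 15 degrees, motionless, mid-handle at least 148 mm above the granite, within 50 mm sideways of the block's centre, touching only the gripper (horizontal distance between bushing and square_pad below 0.02 m and horizontal distance between block and round_pad below 0.02 m and height (world z) of each of bushing, block below 0.011 m and angle between each of bushing, block's own z axis and vertical below 0.1 rad and linear speed of each of bushing, block below 0.02 m/s and contact force between each of the arm, the fingers and bushing below 0.2 N and contact force between each of the arm, the fingers and block below 0.2 N and height (world z) of gauge above 0.148 m and angle between gauge's own z axis and vertical between 1.309 and 1.833 rad and horizontal distance between gauge and block below 0.05 m and contact force between the fingers and gauge above 2 N and contact force between gauge and block below 0.1 N and linear speed of gauge below 0.03 m/s and angular speed of gauge below 0.2 rad/s); the arm keeps its last pose, push and grip.
It fails at once if setting ring, case or bottle moved by more than 25 mm (distance of any of setting_ring, gauge_case, cleaner from where it was at the start of the episode above 0.025 m).
It fails at once if bushing tipped over (angle between bushing's own z axis and vertical above 0.6 rad).
It fails at once if block tipped over (angle between block's own z axis and vertical above 0.6 rad).
It fails at once if gauge drawn before the swap was done (distance between gauge and holder_mouth above 0.06 m and (horizontal distance between bushing and square_pad above 0.03 m or horizontal distance between block and round_pad above 0.03 m)).
It also fails if it takes over 72 s, if anything falls off the work surface, if the arm or the gripper's body presses on something with over 40 N, if the wrist force passes 120 N, or if a joint passes its speed limit or range.

## Working session

There is one attempt and no reset: what is moved stays moved. The work goes in short steps, Python scripts to look and compute and a tool call to move; the robot and the scene stay as the last step left them, time stands still between calls to the robot, and variables do not carry over. Pictures are saved under pics/ and viewed, about 8 in all and at most 12, crops included, and the job is handed in when it is done.

Besides the shell and the picture viewer there is one more tool, called after "Request:" as name(argument=value, ...) on one line, values as JSON. carry_out: Moves the arm, as the interface text tells. Its arguments: {"type":"object","properties":{"increments":{"type":"array"},"squeeze":{"type":"number"}},"required":["increments"]}

```bash
mkdir -p pics; ls
python3 - <<'E'
from workcell import monitor, vision, ticket, bot
import numpy as np, cv2
print({k:np.round(v,3) for k,v in monitor.get_obs().items()}, bot.pinch_z)
a=[]
for n in ("top","side"):
    c=vision.camera(n); a.append(c["pixels"][:,:,::-1])
    print(n,np.round(c["position"],3),np.round(c["rotation"],3).tolist(),np.round(c["mtx"],1).tolist())
    for l in "round_pad square_pad bushing block holder gauge setting_ring gauge_case cleaner".split():
        for d in vision.look_for(c,l)[:4]: print(l,np.round(d["point"],3),round(d["confidence"],2))
    cv2.imwrite(f"pics/{n}0.png",a[-1])
E
```

```text
pics
{'time': np.float64(0.0), 'q': array([-7.1046e+01,  5.0120e+00,  1.0033e+01,  9.5099e+01, -1.0000e-03,
        9.0000e+01]), 'qd': array([ 0.036, -0.004, -0.054, -0.044,  0.078,  0.065]), 'joint_efforts': array([ 1.000e-03, -5.204e+01,  4.648e+01,  1.600e-02,  0.000e+00,
        0.000e+00]), 'ee_pos': array([ 0.179, -0.52 ,  0.231]), 'tcp_rot': array([-1.79923e+02,  1.00000e-03,  1.89540e+01]), 'wrist_force': array([-0.18 ,  0.612,  0.706]), 'torque': array([-0.06 ,  0.024,  0.048]), 'opening': np.float64(0.086)} -0.0187
top [ 0.552 -0.019  0.975] [-176.175, 1.219, -90.002] [[481.5, 0.0, 316.7], [0.0, 481.5, 193.8], [0.0, 0.0, 1.0]]
round_pad [0.553 0.209 0.012] 0.81
square_pad [ 0.544 -0.186  0.005] 0.92
bushing [0.558 0.207 0.017] 0.77
block [ 0.551 -0.171  0.062] 0.64
holder [0.617 0.025 0.057] 0.66
gauge [0.581 0.032 0.101] 0.91
gauge [ 0.695 -0.101  0.011] 0.71
gauge [ 0.412 -0.066  0.009] 0.7
setting_ring [ 0.726 -0.235  0.017] 0.8
gauge_case [0.749 0.22  0.032] 0.76
cleaner [ 0.782 -0.013  0.085] 0.73
side [ 0.222 -0.366  0.483] [-127.399, -0.464, -47.291] [[376.6, 0.0, 318.3], [0.0, 376.6, 201.8], [0.0, 0.0, 1.0]]
round_pad [0.526 0.191 0.006] 0.66
round_pad [0.739 0.21  0.035] 0.54
square_pad [ 0.53  -0.198  0.005] 0.84
square_pad [0.607 0.011 0.012] 0.34
bushing [0.547 0.198 0.031] 0.81
block [ 0.526 -0.177  0.053] 0.59
holder [0.6   0.016 0.013] 0.8
gauge [0.528 0.193 0.006] 0.7
gauge [ 0.404 -0.072  0.011] 0.68
gauge [0.566 0.029 0.098] 0.63
gauge [ 0.689 -0.104  0.005] 0.56
setting_ring [ 0.72  -0.243  0.017] 0.6
gauge_case [0.738 0.209 0.037] 0.88
cleaner [ 0.775 -0.018  0.065] 0.78
```

View pics/top0.png

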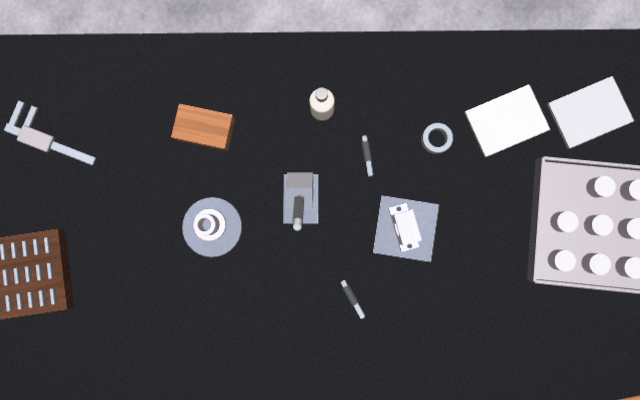

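View pics/side0.png

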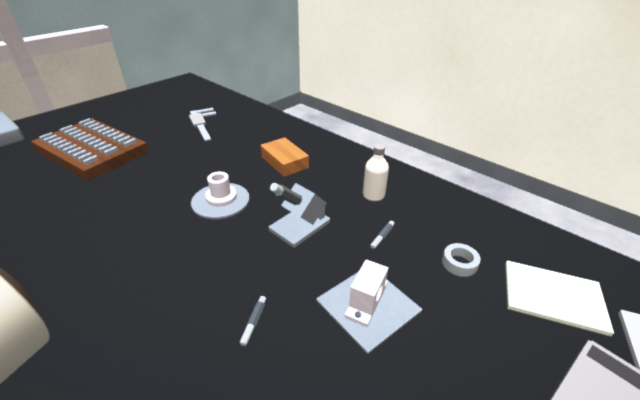

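The top view shows the round pad with bushing at (211,226), the holder and leaning gauge at (299,205), and the square pad with block at (406,229). Two small look-alike gauges lie flat at (367,155) and (352,299). The side view agrees, and the granite around top pixel (250,290) is free for parking the bushing.

```bash
cat > h.py <<'E'
import numpy as np, cv2
from scipy.spatial.transform import Rotation as R
from workcell import monitor, vision, ticket, bot
def rot(c):
    r=np.array(c["rotation"]); return r if r.shape==(3,3) else R.from_euler("xyz",r,degrees=True).as_matrix()
def plane(c,px,z):
    px=np.atleast_2d(px).astype(float)
    d=np.c_[(px-c["mtx"][:2,2])/np.diag(c["mtx"])[:2],np.ones(len(px))]@rot(c).T
    p=np.array(c["position"]); return (p+d*((z-p[2])/d[:,2])[:,None])
def cloud(c,m):
    v,u=np.nonzero(m&(c["depth"]>0)); z=c["depth"][v,u]
    return np.c_[(u-c["mtx"][0,2])/c["mtx"][0,0]*z,(v-c["mtx"][1,2])/c["mtx"][1,1]*z,z]@rot(c).T+np.array(c["position"])
def rect(p):
    (c,s,a)=cv2.minAreaRect((p[:,:2]*1000).astype(np.float32)); return np.round(c,1),np.round(s,1),round(a,1)
def circ(p):
    c,r=cv2.minEnclosingCircle((p[:,:2]*1000).astype(np.float32)); return np.round(c,1),round(r,1)
E
python3 - <<'E'
from h import *
for n in ("top","side"):
    c=vision.camera(n); S={}
    full=cloud(c,np.ones((400,640),bool))
    print(n)
    def box(x,y,z0,z1,h=.09):
        m=(abs(full[:,0]-x)<h)&(abs(full[:,1]-y)<h)&(full[:,2]>z0)&(full[:,2]<z1); return full[m]
    print("granite z",np.median(box(.45,.1,-.03,.03,.02)[:,2]))
    for l,x,y in (("square_pad",.545,-.19),("round_pad",.55,.207)):
        p=box(x,y,.0035,.0085); print(l,rect(p),circ(p),len(p),np.median(p[:,2]))
    p=box(.547,-.18,.045,.07,.06); print("block top",rect(p),np.median(p[:,2]),len(p))
    p=box(.547,-.18,.012,.07,.06); print("block all",rect(p))
    p=box(.55,.205,.05,.07,.06); print("bush top",circ(p),rect(p),np.median(p[:,2]),len(p))
    p=box(.55,.205,.0135,.022,.06); print("bush flange",circ(p),rect(p),len(p))
    p=box(.61,.02,.008,.016); print("holder base",rect(p),len(p))
    for d in vision.outline_of(c,"gauge")[:4]:
        p=cloud(c,d["region"]); 
        if np.median(p[:,2])<.05: continue
        p=p[p[:,2]>.06]; m=p.mean(0); w=np.linalg.svd(p-m)[2][0]; print("gauge",m,w,p.min(0),p.max(0),len(p))
E
```

```text
top
granite z 0.0019117718686277874
square_pad (array([ 545., -190.]), array([180. , 179.9]), 0.0) (array([ 543.6, -190.2]), 124.4) 2456 0.005885450787840529
round_pad (array([550.1, 207. ]), array([179.9, 179.6]), 0.1) (array([548.6, 206.4]), 123.7) 2300 0.005664502573801966
block top (array([ 551.1, -170.3]), array([60. , 36.5]), 15.4) 0.06314300311422327 655
block all (array([ 550. , -176.2]), array([108.1, 109.6]), 80.1)
bush top (array([557. , 215.5]), 21.2) (array([556.5, 215.2]), array([41.2, 40.3]), 45.6) 0.05959547312491004 258
bush flange (array([556.5, 207.7]), 44.1) (array([559.6, 212.7]), array([64.5, 70.7]), 57.9) 288
holder base (array([611.7,  46.4]), array([144.8, 110.5]), 74.9) 536
gauge [0.57797694 0.03346735 0.10610864] [-0.72629723  0.01111837  0.68729085] [0.54705298 0.02484739 0.07143913] [0.61060834 0.04306461 0.1343855 ] 323
side
granite z -0.00043127209618756823
square_pad (array([ 547.3, -176.6]), array([117. , 117.5]), 80.7) (array([ 546.4, -177.3]), 80.0) 3145 0.005630177650184143
round_pad (array([549.1, 210.5]), array([113.8, 118.6]), 58.9) (array([551. , 211.9]), 61.0) 991 0.005598534873517413
block top (array([ 549.3, -171.2]), array([61.7, 36.2]), 15.7) 0.060344237547893975 993
block all (array([ 548.9, -171.2]), array([90.9, 36.3]), 15.6)
bush top (array([554.4, 214.8]), 21.6) (array([553.9, 213.5]), array([39.9, 41.3]), 43.1) 0.056354881893562137 207
bush flange (array([554.7, 213.9]), 32.5) (array([552.4, 208.9]), array([54.2, 62.2]), 65.2) 250
holder base (array([605.6,  32.7]), array([99.5, 71.1]), 1.0) 950
gauge [0.57184677 0.02759529 0.10071202] [ 0.68324443 -0.06914297 -0.72690873] [0.54511246 0.02338776 0.06574099] [0.60549182 0.0390366  0.12755387] 313
```

Request:
carry_out(increments=[0,0,0.078,0.17,-0.09,0,1,0,0,0,0.17,-0.09,0,1,0,0,0,0.17,-0.09,0,1,0,0,0,0.17,-0.09,0,1,0,0,0,0.17,-0.09,0,1,0,0,0,0.17,-0.09,0,1,0,0,0,0.17,-0.09,0,1,0,0,0,0.17,-0.09,0,1])

```text
time: 1.87
ee_pos: [0.4018, -0.3058, 0.2315]
tcp_rot: [180.0, -0.0, 15.4]
wrist_force: [0.1, -0.3, -0.2]
opening: 0.0853
```

```bash
cat >> h.py <<'E'
def go(pos,rpy):
    """shares from the measured pose to a target, in the present tool axes"""
    o=monitor.get_obs(); A=R.from_euler("xyz",o["tcp_rot"],degrees=True); B=R.from_euler("xyz",rpy,degrees=True)
    s=A.inv().apply(np.array(pos)-o["ee_pos"])/.2; t=(A.inv()*B).as_rotvec(degrees=True)/45
    n=max(np.linalg.norm(s)/.2085,np.linalg.norm(t)/.159)
    print("at",np.round(o["time"],2),np.round(o["ee_pos"],4),np.round(o["tcp_rot"],1),"F",np.round(o["wrist_force"],1),"op",np.round(o["opening"],4))
    print("turn",np.round(t,3),"shift",np.round(s,3),"rows>=",round(n,1))
E
python3 -c "
from h import *
go([.55,-.171,.231],[180,0,15.5])"
```

```text
at 1.87 [ 0.4018 -0.3058  0.2315] [180.   -0.   15.4] F [ 0.1 -0.3 -0.2] op 0.0853
turn [ 0.001 -0.    -0.002] shift [ 0.893 -0.452  0.003] rows>= 4.8
```

Request:
carry_out(increments=[0,0,0,0.179,-0.09,0,1,0,0,0,0.179,-0.09,0,1,0,0,0,0.179,-0.09,0,1,0,0,0,0.179,-0.09,0,1,0,0,0,0.179,-0.09,0,1,0,0,0,0,0,0,1,0,0,0,0,0,0,1])

```text
time: 2.45
ee_pos: [0.5504, -0.1713, 0.2305]
tcp_rot: [-180.0, 0.1, 15.6]
wrist_force: [0.1, 0.1, -0.4]
opening: 0.0853
```

Run:
```python
from h import *
go([.55,-.171,.03],[180,0,15.5])
c=vision.camera("wrist"); cv2.imwrite("pics/w1.png",c["pixels"][:,:,::-1]); print(np.round(c["position"],3))
p=cloud(c,np.ones((400,640),bool)); print(len(p))
q=p[(abs(p[:,0]-.55)<.06)&(abs(p[:,1]+.171)<.06)&(p[:,2]>.045)&(p[:,2]<.075)]; print(rect(q),np.median(q[:,2]),len(q))
```

```text
at 2.45 [ 0.5504 -0.1713  0.2305] [-1.80e+02  1.00e-01  1.56e+01] F [ 0.1  0.1 -0.4] op 0.0853
turn [-0.001  0.001  0.003] shift [-0.000e+00 -1.000e-03  1.003e+00] rows>= 4.8
[ 0.621 -0.15   0.373]
254936
(array([ 548.3, -170.7]), array([60.2, 35.9]), 16.1) 0.061341152749610606 1835
```

Request:
carry_out(increments=[0,0,0,0,0,0.2,1,0,0,0,0,0,0.2,1,0,0,0,0,0,0.2,1,0,0,0,0,0,0.2,1,0,0,0,0,0,0.1,1,0,0,0,0,0,0.1,1,0,0,0,0,0,0,1,0,0,0,0,0,0,0], squeeze=60)

```text
time: 3.17
ee_pos: [0.5481, -0.1738, 0.0313]
tcp_rot: [-180.0, 0.1, 15.3]
wrist_force: [0.4, -1.0, 1.0]
opening: 0.0755
```

Request:
carry_out(increments=[0,0,0,0,0,0,0,0,0,0,0,0,0,0,0,0,0,0,0,0,0,0,0,0,0,0,0,0,0,0,0,0,0,0,0,0,0,0,0,0,0,0])

```text
time: 3.67
ee_pos: [0.5501, -0.1732, 0.0331]
tcp_rot: [179.9, -0.1, 15.4]
wrist_force: [-1.9, -0.3, 5.4]
opening: 0.0353
```

Request:
carry_out(increments=[0,0,0,0,0,-0.1,0,0,0,0,0,0,-0.15,0,0,0,0,0,0,-0.2,0,0,0,0,0,0,-0.15,0,0,0,0,0,0,0,0])

```text
time: 4.08
ee_pos: [0.5517, -0.1736, 0.159]
tcp_rot: [179.7, -0.5, 15.5]
wrist_force: [1.0, -0.9, -1.6]
opening: 0.0351
```

Request:
carry_out(increments=[0,0,0,-0.03,-0.1,0,0,0,0,0,-0.048,-0.18,0,0,0,0,0,-0.054,-0.2,0,0,0,0,0,-0.054,-0.2,0,0,0,0,0,-0.054,-0.2,0,0,0,0,0,-0.054,-0.2,0,0,0,0,0,-0.054,-0.2,0,0,0,0,0,-0.04,-0.13,0,0])

```text
time: 4.75
ee_pos: [0.3975, 0.0804, 0.1514]
tcp_rot: [-180.0, -0.0, 15.5]
wrist_force: [0.7, -0.6, -2.3]
opening: 0.0347
```

Run:
```python
from h import *
go([.40,.08,.028],[180,0,15.5])
c=vision.camera("side")
p=cloud(c,np.ones((400,640),bool))
o=monitor.get_obs()["ee_pos"]
q=p[(abs(p[:,0]-o[0])<.05)&(abs(p[:,1]-o[1])<.05)&(p[:,2]>.06)]; print(np.percentile(q[:,2],[0,1,5]),len(q))
cv2.imwrite("pics/s1.png",c["pixels"][:,:,::-1])
```

```text
at 4.75 [0.3975 0.0804 0.1514] [-180.    -0.    15.5] F [ 0.7 -0.6 -2.3] op 0.0347
turn [-0.001 -0.001 -0.   ] shift [0.011 0.005 0.617] rows>= 3.0
[0.12290038 0.1286706  0.14148577] 15413
```

View pics/s1.png

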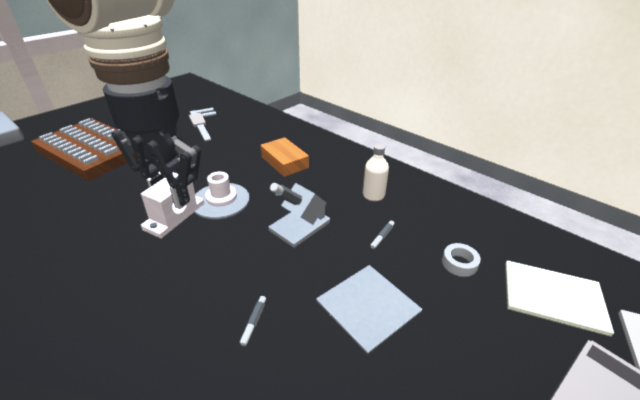

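The side view shows the block held upright at (172,205), the square pad empty at (368,306), and the bushing, holder and gauge undisturbed. I'll set the block down here.

Request:
carry_out(increments=[0,0,0,0,0,0.15,0,0,0,0,0,0,0.2,0,0,0,0,0,0,0.13,0,0,0,0,0,0,0.07,0,0,0,0,0,0,0.03,0,0,0,0,0,0,0.02,0,0,0,0,0,0,0.01,0,0,0,0,0,0,0,0])

```text
time: 5.47
ee_pos: [0.4, 0.0783, 0.03]
tcp_rot: [180.0, -0.1, 15.4]
wrist_force: [-0.3, -0.6, -3.2]
opening: 0.035
```

Request:
carry_out(increments=[0,0,0,0,0,0,0.3,0,0,0,0,0,0,1,0,0,0,0,0,0,1,0,0,0,0,0,0,1,0,0,0,0,0,-0.1,1,0,0,0,0,0,-0.2,1,0,0,0,0,0,-0.2,1,0,0,0,0,0,-0.1,1])

```text
time: 6.13
ee_pos: [0.4005, 0.0785, 0.154]
tcp_rot: [180.0, -0.3, 15.4]
wrist_force: [1.1, 0.2, 0.1]
opening: 0.0858
```

Run:
```python
from h import *
go([.555,.2135,.16],[180,0,15.5])
```

```text
at 6.13 [0.4005 0.0785 0.154 ] [180.   -0.3  15.4] F [1.1 0.2 0.1] op 0.0858
turn [ 0.    -0.006 -0.001] shift [ 0.925 -0.445 -0.026] rows>= 4.9
```

Request:
carry_out(increments=[0,0,0,0.12,-0.06,0,1,0,0,0,0.18,-0.087,0,1,0,0,0,0.18,-0.087,0,1,0,0,0,0.18,-0.087,0,1,0,0,0,0.18,-0.087,0,1,0,0,0,0.085,-0.037,0,1,0,0,0,0,0,0,1])

```text
time: 6.72
ee_pos: [0.5634, 0.1893, 0.1485]
tcp_rot: [-178.8, 0.0, 18.0]
wrist_force: [1.3, -0.3, 0.7]
opening: 0.0854
```

Run:
```python
from h import *
go([.555,.2135,.025],[180,0,15.5])
c=vision.camera("wrist"); p=cloud(c,np.ones((400,640),bool))
def b(z0,z1,h=.07): 
    m=(abs(p[:,0]-.553)<h)&(abs(p[:,1]-.211)<h)&(p[:,2]>z0)&(p[:,2]<z1); return p[m]
q=b(.05,.066,.04); print("hub",circ(q),rect(q),np.median(q[:,2]),len(q))
q=b(.0035,.0085); print("pad",circ(q),rect(q),len(q))
c=vision.camera("top"); p=cloud(c,np.ones((400,640),bool))
m=(abs(p[:,0]-.40)<.06)&(abs(p[:,1]-.08)<.06); q=p[m&(p[:,2]>.045)&(p[:,2]<.07)]; print("block",rect(q),np.median(q[:,2]),len(q))
cv2.imwrite("pics/t1.png",c["pixels"][:,:,::-1])
```

```text
at 6.72 [0.5634 0.1893 0.1485] [-178.8    0.    18. ] F [ 1.3 -0.3  0.7] op 0.0854
turn [-0.028  0.001  0.056] shift [-0.002 -0.115  0.62 ] rows>= 3.0
hub (array([554. , 215.8]), 20.9) (array([554. , 215.6]), array([41.4, 41. ]), 53.6) 0.05806806835531152 1288
pad (array([549.1, 213.7]), 60.0) (array([548.8, 213.7]), array([118.8, 118.8]), 18.6) 7292
block (array([401. ,  81.1]), array([60.4, 36.8]), 15.8) 0.05676925610125738 653
```

Run:
```python
from h import *
o=monitor.get_obs(); print(np.round(o["q"],1),np.round(o["qd"],2))
go([.554,.2155,.024],[180,0,15.5])
```

```text
[ 17.9   9.9   6.4  86.6   1.2 179.9] [-0.38 -2.37 -1.65  0.1  -0.07  0.06]
at 6.82 [0.561  0.1878 0.1493] [-1.788e+02  1.000e-01  1.800e+01] F [0.8 0.4 0.5] op 0.0851
turn [-0.027  0.002  0.055] shift [ 0.01  -0.129  0.629] rows>= 3.1
```

The last joint stopped at its 180° limit. I'll turn the tool the other way; the hub is round, so the yaw is free.

Request:
carry_out(increments=[0.027,0,-0.158,0,0,0,1,0,0,-0.158,0,0,0,1,0,0,-0.158,0,0,0,1,0,0,-0.158,0,0,0,1,0,0,-0.158,0,0,0,1,0,0,-0.158,0,0,0,1,0,0,-0.158,0,0,0,1,0,0,-0.158,0,0,0,1])

```text
time: 7.48
ee_pos: [0.5602, 0.187, 0.1506]
tcp_rot: [-178.7, -2.0, 75.1]
wrist_force: [-0.3, -1.3, -0.3]
opening: 0.0853
```

Run:
```python
from h import *
go([.554,.2155,.025],[180,0,75])
```

```text
at 7.48 [0.5602 0.187  0.1506] [-178.7   -2.    75.1] F [-0.3 -1.3 -0.3] op 0.0853
turn [-0.03  -0.045  0.002] shift [ 0.108 -0.052  0.634] rows>= 3.1
```

Request:
carry_out(increments=[-0.03,-0.045,0.002,0,0,0,1,0,0,0,0.13,-0.067,0,1,0,0,0,0,0,0.15,1,0,0,0,0,0,0.15,1,0,0,0,0,0,0,1])

```text
time: 7.9
ee_pos: [0.5516, 0.2151, 0.0848]
tcp_rot: [-179.6, 0.3, 74.7]
wrist_force: [-1.2, -0.9, -0.9]
opening: 0.0851
```

Run:
```python
from h import *
go([.554,.2155,.025],[180,0,75])
```

```text
at 7.9 [0.5516 0.2151 0.0848] [-179.6    0.3   74.7] F [-1.2 -0.9 -0.9] op 0.0851
turn [-0.008  0.006 -0.006] shift [0.007 0.013 0.299] rows>= 1.4
```

Request:
carry_out(increments=[-0.008,0.006,0,0,0.01,0.1,1,0,0,0,0,0,0.1,1,0,0,0,0,0,0.06,1,0,0,0,0,0,0.03,1,0,0,0,0,0,0,0,0,0,0,0,0,0,0,0,0,0,0,0,0,0,0,0,0,0,0,0,0])

```text
time: 8.57
ee_pos: [0.5577, 0.2161, 0.0336]
tcp_rot: [179.6, -0.3, 74.7]
wrist_force: [-4.7, -0.9, 8.0]
opening: 0.0404
```

Request:
carry_out(increments=[0,0,0,0,0,0,0,0,0,0,0,0,0,0,0,0,0,0,0,-0.1,0,0,0,0,0,0,-0.15,0,0,0,0,0,0,-0.2,0,0,0,0,0,0,-0.2,0,0,0,0,0,0,-0.2,0,0,0,0,0,0,-0.15,0])

```text
time: 9.23
ee_pos: [0.5558, 0.2153, 0.2362]
tcp_rot: [179.5, -0.4, 74.7]
wrist_force: [1.1, 0.4, -0.5]
opening: 0.04
```

Run:
```python
from h import *
go([.547,-.177,.231],[180,0,75])
```

```text
at 9.23 [0.5558 0.2153 0.2362] [179.5  -0.4  74.7] F [ 1.1  0.4 -0.5] op 0.04
turn [ 0.011 -0.008 -0.007] shift [-1.904  0.475  0.018] rows>= 9.4
```

Request:
carry_out(increments=[0.011,-0.008,0,-0.1,0.025,0,0,0,0,0,-0.19,0.047,0,0,0,0,0,-0.19,0.047,0,0,0,0,0,-0.19,0.047,0,0,0,0,0,-0.19,0.047,0,0,0,0,0,-0.19,0.047,0,0,0,0,0,-0.19,0.047,0,0,0,0,0,-0.19,0.047,0,0])

```text
time: 9.9
ee_pos: [0.5482, -0.0811, 0.2329]
tcp_rot: [-179.9, 0.1, 74.7]
wrist_force: [0.8, -0.3, -1.1]
opening: 0.0407
```

Request:
carry_out(increments=[0,0,0,-0.19,0.047,0,0,0,0,0,-0.19,0.047,0,0,0,0,0,-0.1,0.025,0,0,0,0,0,0,0,0.1,0,0,0,0,0,0,0.2,0,0,0,0,0,0,0.2,0,0,0,0,0,0,0.1,0,0,0,0,0,0,0,0])

```text
time: 10.57
ee_pos: [0.5433, -0.1777, 0.1073]
tcp_rot: [-179.4, 0.1, 74.7]
wrist_force: [-0.2, -0.1, -1.2]
opening: 0.0404
```

Run:
```python
from h import *
go([.547,-.177,.032],[180,0,75])
c=vision.camera("side"); p=cloud(c,np.ones((400,640),bool))
for h in range(30,130,4):
    q=p[(abs(p[:,0]-.547)<.045)&(abs(p[:,1]+.177)<.045)&(p[:,2]>h/1000)&(p[:,2]<=h/1000+.004)]
    if len(q): print(h,len(q),np.round(q[:,:2].min(0),3),np.round(q[:,:2].max(0),3))
```

```text
at 10.57 [ 0.5433 -0.1777  0.1073] [-1.794e+02  1.000e-01  7.470e+01] F [-0.2 -0.1 -1.2] op 0.0404
turn [-0.014  0.002 -0.007] shift [0.009 0.021 0.377] rows>= 1.8
78 20 [ 0.512 -0.21 ] [ 0.545 -0.166]
82 94 [ 0.511 -0.211] [ 0.554 -0.159]
86 99 [ 0.511 -0.211] [ 0.573 -0.156]
90 484 [ 0.511 -0.21 ] [ 0.572 -0.151]
94 64 [ 0.516 -0.2  ] [ 0.549 -0.165]
98 55 [ 0.522 -0.2  ] [ 0.552 -0.169]
102 59 [ 0.522 -0.2  ] [ 0.557 -0.171]
106 64 [ 0.517 -0.2  ] [ 0.558 -0.168]
110 83 [ 0.515 -0.2  ] [ 0.568 -0.167]
114 107 [ 0.512 -0.2  ] [ 0.566 -0.163]
118 125 [ 0.51 -0.2 ] [ 0.575 -0.162]
122 123 [ 0.509 -0.2  ] [ 0.575 -0.161]
126 151 [ 0.51 -0.2 ] [ 0.574 -0.162]
```

Request:
carry_out(increments=[-0.01,0,0,0.01,0.02,0.12,0,0,0,0,0,0,0.12,0,0,0,0,0,0,0.07,0,0,0,0,0,0,0.03,0,0,0,0,0,0,0.02,0,0,0,0,0,0,0.005,0,0,0,0,0,0,0,0])

```text
time: 11.2
ee_pos: [0.5511, -0.1779, 0.0408]
tcp_rot: [179.6, 0.1, 74.7]
wrist_force: [0.3, 0.3, -1.2]
opening: 0.0402
```

Request:
carry_out(increments=[0,0,0,0,0,0,0.6,0,0,0,0,0,0,1,0,0,0,0,0,0,1,0,0,0,0,0,0,1,0,0,0,0,0,-0.1,1,0,0,0,0,0,-0.2,1,0,0,0,0,0,-0.2,1,0,0,0,0,0,-0.15,1])

```text
time: 11.87
ee_pos: [0.5499, -0.1773, 0.1726]
tcp_rot: [179.6, 0.1, 74.7]
wrist_force: [0.2, 0.2, 0.4]
opening: 0.0852
```

Request:
carry_out(increments=[0,0,-0.158,0,0,0,1,0,0,-0.158,0,0,0,1,0,0,-0.158,0,0,0,1,0,0,-0.158,0,0,0,1,0,0,-0.158,0,0,0,1,0,0,-0.158,0,0,0,1,0,0,-0.158,0,0,0,1,0,0,-0.158,0,0,0,1])

```text
time: 12.53
ee_pos: [0.5498, -0.1772, 0.1694]
tcp_rot: [180.0, 0.3, 131.9]
wrist_force: [-0.9, 0.7, -0.3]
opening: 0.0855
```

Request:
carry_out(increments=[0,0,-0.158,0,0,0,1,0,0,-0.158,0,0,0,1,0,0,-0.158,0,0,0,1,0,0,-0.158,0,0,0,1,0,0,-0.158,0,0,0,1,0,0,-0.158,0,0,0,1,0,0,-0.158,0,0,0,1,0,0,-0.158,0,0,0,1])

```text
time: 13.2
ee_pos: [0.5498, -0.1772, 0.1694]
tcp_rot: [-179.8, 0.2, -171.2]
wrist_force: [-0.2, 0.5, 0.2]
opening: 0.0854
```

Run:
```python
from h import *
go([.401,.081,.15],[180,0,-164.3])
c=vision.camera("side"); p=cloud(c,np.ones((400,640),bool))
def b(x,y,z0,z1,h): return p[(abs(p[:,0]-x)<h)&(abs(p[:,1]-y)<h)&(p[:,2]>z0)&(p[:,2]<z1)]
q=b(.547,-.177,.05,.065,.04); print("bush top",circ(q),np.median(q[:,2]),len(q))
q=b(.547,-.177,.0035,.0085,.08); print("pad",rect(q))
q=b(.401,.081,.045,.07,.06); print("block",rect(q),np.median(q[:,2]))
```

```text
at 13.2 [ 0.5498 -0.1772  0.1694] [-179.8    0.2 -171.2] F [-0.2  0.5  0.2] op 0.0854
turn [-0.005  0.004 -0.153] shift [0.538 1.39  0.09 ] rows>= 7.2
bush top (array([ 550.8, -178.7]), 21.7) 0.05702433963602005 434
pad (array([ 547.3, -176.7]), array([117. , 117.7]), 81.1)
block (array([399.7,  80.5]), array([62.5, 38.4]), 16.7) 0.05420822755422949
```

Request:
carry_out(increments=[0,0,-0.153,0,0,0,1,0,0,0,0.05,0.2,0,1,0,0,0,0.05,0.2,0,1,0,0,0,0.05,0.2,0,1,0,0,0,0.05,0.2,0,1,0,0,0,0.05,0.2,0,1,0,0,0,0.05,0.2,0,1,0,0,0,0.05,0.2,0,1])

```text
time: 13.92
ee_pos: [0.4069, 0.0755, 0.1681]
tcp_rot: [-179.8, 0.2, -164.9]
wrist_force: [1.2, 0.8, 0.4]
opening: 0.085
```

Request:
carry_out(increments=[0,0,0,0.018,0.043,0.05,1,0,0,0,0,0,0.15,1,0,0,0,0,0,0.15,1,0,0,0,0,0,0,1])

```text
time: 14.25
ee_pos: [0.4001, 0.0813, 0.0932]
tcp_rot: [-179.8, -0.2, -164.8]
wrist_force: [-0.3, -0.1, -1.1]
opening: 0.0855
```

Run:
```python
from h import *
go([.401,.081,.026],[180,0,-164.3])
```

```text
at 14.25 [0.4001 0.0813 0.0932] [-179.8   -0.2 -164.8] F [-0.3 -0.1 -1.1] op 0.0855
turn [-0.005 -0.004 -0.01 ] shift [-0.005 -0.001  0.336] rows>= 1.6
```

Request:
carry_out(increments=[0,0,0,0,0,0.15,1,0,0,0,0,0,0.1,1,0,0,0,0,0,0.06,1,0,0,0,0,0,0.02,0,0,0,0,0,0,0,0,0,0,0,0,0,0,0,0,0,0,0,0,0,0,0,0,0,0,0,0,0])

```text
time: 14.92
ee_pos: [0.404, 0.0813, 0.0335]
tcp_rot: [-179.7, 0.3, -164.7]
wrist_force: [-1.5, -1.7, 6.4]
opening: 0.0346
```

Request:
carry_out(increments=[0,0,0,0,0,0,0,0,0,0,0,0,0,0,0,0,0,0,0,-0.1,0,0,0,0,0,0,-0.15,0,0,0,0,0,0,-0.2,0,0,0,0,0,0,-0.15,0,0,0,0,0,0,0,0])

```text
time: 15.5
ee_pos: [0.4048, 0.0821, 0.1584]
tcp_rot: [-179.7, 0.7, -164.7]
wrist_force: [0.5, 0.5, -2.1]
opening: 0.0348
```

Run:
```python
from h import *
go([.549,.2125,.16],[180,0,-164.8])
```

```text
at 15.5 [0.4048 0.0821 0.1584] [-179.7    0.7 -164.7] F [ 0.5  0.5 -2.1] op 0.0348
turn [-0.006  0.015  0.003] shift [-0.868  0.438  0.   ] rows>= 4.7
```

Request:
carry_out(increments=[0,0.01,0,-0.09,0.045,0,0,0,0,0,-0.17,0.085,0,0,0,0,0,-0.18,0.09,0,0,0,0,0,-0.18,0.09,0,0,0,0,0,-0.16,0.083,0,0,0,0,0,-0.088,0.045,0,0,0,0,0,0,0,0.15,0,0,0,0,0,0,0.15,0])

```text
time: 16.17
ee_pos: [0.5482, 0.2131, 0.0905]
tcp_rot: [-179.8, -0.1, -164.6]
wrist_force: [0.7, -0.6, -3.1]
opening: 0.0349
```

Run:
```python
from h import *
c=vision.camera("side"); p=cloud(c,np.ones((400,640),bool))
go([.549,.2125,.033],[180,0,-164.8])
for h in range(50,110,4):
    q=p[(abs(p[:,0]-.549)<.065)&(abs(p[:,1]-.2125)<.065)&(p[:,2]>h/1000)&(p[:,2]<=h/1000+.004)]
    if len(q): print(h,len(q),np.round(q[:,:2].min(0),3),np.round(q[:,:2].max(0),3))
```

```text
at 16.22 [0.5446 0.2113 0.0827] [-179.7   -0.7 -164.6] F [-0.6 -0.6 -9.3] op 0.0347
turn [-0.006 -0.016  0.004] shift [-0.026  0.001  0.248] rows>= 1.2
54 18 [0.504 0.184] [0.591 0.207]
58 75 [0.497 0.183] [0.592 0.216]
62 89 [0.496 0.183] [0.592 0.22 ]
66 138 [0.497 0.183] [0.589 0.221]
70 74 [0.504 0.186] [0.578 0.221]
74 89 [0.511 0.185] [0.577 0.222]
78 60 [0.511 0.187] [0.575 0.221]
82 50 [0.511 0.187] [0.577 0.219]
86 38 [0.511 0.186] [0.58  0.222]
90 46 [0.511 0.186] [0.576 0.221]
94 51 [0.51  0.185] [0.577 0.222]
98 62 [0.511 0.182] [0.577 0.22 ]
102 65 [0.512 0.182] [0.578 0.243]
106 73 [0.511 0.182] [0.576 0.241]
```

Request:
carry_out(increments=[0,0,0,0,0,0,0,0,0,0,0,0,0,0])

```text
time: 16.38
ee_pos: [0.5463, 0.2115, 0.0913]
tcp_rot: [-179.8, -0.3, -164.7]
wrist_force: [0.1, -0.1, -1.5]
opening: 0.0345
```

Run:
```python
from h import *
go([.549,.2125,.033],[180,0,-164.8])
```

```text
at 16.38 [0.5463 0.2115 0.0913] [-179.8   -0.3 -164.7] F [ 0.1 -0.1 -1.5] op 0.0345
turn [-0.005 -0.007  0.003] shift [-0.016  0.002  0.291] rows>= 1.4
```

Request:
carry_out(increments=[0,0,0,-0.01,0,0.1,0,0,0,0,0,0,0.08,0,0,0,0,0,0,0.05,0,0,0,0,0,0,0.03,0,0,0,0,0,0,0.015,0,0,0,0,0,0,0.01,0,0,0,0,0,0,0,0,0,0,0,0,0,0,0])

```text
time: 17.05
ee_pos: [0.5483, 0.2118, 0.0395]
tcp_rot: [-179.8, -0.1, -164.7]
wrist_force: [-17.4, -6.6, 29.9]
opening: 0.0351
```

Request:
carry_out(increments=[0,0,0,0,0,0,0.6,0,0,0,0,0,0,1,0,0,0,0,0,0,1,0,0,0,0,0,0,1,0,0,0,0,0,-0.1,1,0,0,0,0,0,-0.2,1,0,0,0,0,0,-0.2,1,0,0,0,0,0,-0.2,1])

```text
time: 17.72
ee_pos: [0.5482, 0.2124, 0.175]
tcp_rot: [-179.8, -0.3, -164.7]
wrist_force: [-0.1, 1.0, -0.1]
opening: 0.0855
```

Run:
```python
from h import *
go([.56,.03,.20],[180,0,-179])
for n in("side","wrist"):
    c=vision.camera(n); p=cloud(c,np.ones((400,640),bool))
    def b(x,y,z0,z1,h): return p[(abs(p[:,0]-x)<h)&(abs(p[:,1]-y)<h)&(p[:,2]>z0)&(p[:,2]<z1)]
    q=b(.549,.2125,.052,.068,.06); print(n,"block",rect(q),np.median(q[:,2]),len(q))
    q=b(.549,.2125,.0035,.0085,.08); print("pad",circ(q),rect(q))
    cv2.imwrite(f"pics/{n}2.png",c["pixels"][:,:,::-1])
```

```text
at 17.72 [0.5482 0.2124 0.175 ] [-179.8   -0.3 -164.7] F [-0.1  1.  -0.1] op 0.0855
turn [-0.006 -0.007  0.319] shift [ 0.185 -0.896 -0.12 ] rows>= 4.4
side block (array([545.3, 210.5]), array([63.3, 37.9]), 16.6) 0.060282823060558766 424
pad (array([550.6, 211.7]), 61.3) (array([547. , 205.2]), array([105.2, 118.5]), 66.8)
wrist block (array([542.1, 211.5]), array([59.8, 36. ]), 15.9) 0.06127722419075571 2437
pad (array([548.5, 213.9]), 60.0) (array([548.2, 213.6]), array([119. , 118.3]), 15.0)
```

Request:
carry_out(increments=[0,0,0.158,0,0,-0.1,1,0,0,0.158,0,0,-0.1,1,0,0,0,-0.03,-0.18,0,1,0,0,0,-0.03,-0.18,0,1,0,0,0,-0.03,-0.18,0,1,0,0,0,-0.03,-0.18,0,1,0,0,0,-0.03,-0.18,0,1,0,0,0,0,0,0,1])

```text
time: 18.48
ee_pos: [0.583, 0.0282, 0.214]
tcp_rot: [-179.6, -0.2, -179.1]
wrist_force: [-0.2, 0.1, -0.6]
opening: 0.0852
```

Run:
```python
from h import *
go([.58,.03,.10],[180,0,-179])
for n in("wrist","side","top"):
    c=vision.camera(n); 
    if n=="wrist": cv2.imwrite("pics/w3.png",c["pixels"][:,:,::-1])
    F=cloud(c,np.ones((400,640),bool))
    q=F[(abs(F[:,0]-.605)<.07)&(abs(F[:,1]-.03)<.06)&(F[:,2]>.008)&(F[:,2]<.016)]; print(n,"base",rect(q),len(q))
    q=F[(abs(F[:,0]-.58)<.05)&(abs(F[:,1]-.03)<.025)&(F[:,2]>.072)&(F[:,2]<.14)]
    if n=="top": break
    for h in range(72,140,8):
        s=q[(q[:,2]>h/1000)&(q[:,2]<h/1000+.008)]
        if len(s): print(h,len(s),np.round(s.min(0),4),np.round(s.max(0),4))
    for d in vision.outline_of(c,"gauge"):
        p=cloud(c,d["region"]); print(d["confidence"],np.round(np.median(p,0),3))
```

```text
at 18.48 [0.583  0.0282 0.214 ] [-179.6   -0.2 -179.1] F [-0.2  0.1 -0.6] op 0.0852
turn [-0.009 -0.005 -0.003] shift [0.013 0.013 0.57 ] rows>= 2.7
wrist base (array([604.5,  34. ]), array([69.6, 99.7]), 89.8) 1662
72 672 [0.5961 0.0089 0.072 ] [0.63   0.0549 0.08  ]
80 443 [0.5895 0.0092 0.08  ] [0.6244 0.0548 0.0879]
88 93 [0.5819 0.0252 0.088 ] [0.5943 0.043  0.0959]
96 105 [0.575  0.0253 0.096 ] [0.5876 0.0428 0.1039]
104 144 [0.5554 0.0252 0.104 ] [0.5807 0.0429 0.112 ]
112 218 [0.5428 0.0253 0.112 ] [0.5727 0.0425 0.12  ]
120 296 [0.5424 0.027  0.12  ] [0.5607 0.0415 0.128 ]
128 29 [0.5499 0.031  0.1281] [0.554  0.0382 0.1299]
0.9 [ 0.42  -0.06   0.011]
0.72 [ 0.667 -0.102  0.01 ]
side base (array([606.8,  33. ]), array([100.9,  71.2]), 0.2) 958
72 183 [0.5804 0.0075 0.072 ] [0.6295 0.0549 0.0799]
80 109 [0.5718 0.0082 0.08  ] [0.624  0.0545 0.0878]
88 45 [0.5633 0.0241 0.0881] [0.5942 0.0336 0.0959]
96 49 [0.5554 0.0233 0.096 ] [0.5883 0.0354 0.1038]
104 48 [0.5532 0.0235 0.1041] [0.5783 0.035  0.112 ]
112 51 [0.5451 0.0237 0.1123] [0.5716 0.0386 0.1198]
120 57 [0.5449 0.0253 0.1201] [0.5599 0.0397 0.1276]
128 1 [0.5527 0.0349 0.128 ] [0.5527 0.0349 0.128 ]
0.75 [ 0.691 -0.103  0.01 ]
0.69 [ 0.405 -0.073  0.01 ]
0.58 [0.573 0.027 0.099]
0.46 [0.602 0.015 0.012]
top base (array([0., 0.]), array([0., 0.]), 0.0) 0
```

View pics/w3.png

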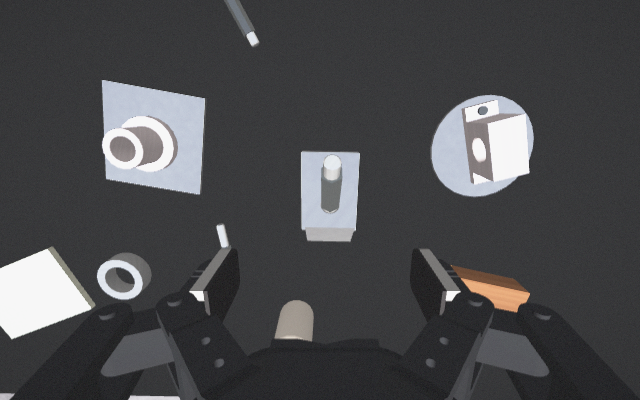

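The wrist view shows the holder at (330,195) with the gauge at (331,180), centred between the open jaws. The bushing stands on the square pad at (140,147) and the block on the round pad at (490,150), both upright.

Request:
carry_out(increments=[-0.009,-0.005,-0.01,0.03,0.03,0.1,1,0,0,0,0,0,0.2,1,0,0,0,0,0,0.15,1,0,0,0,0,0,0.1,1,0,0,0,0,0,0.05,1,0,0,0,0,0,0,1,0,0,0,0,0,0,1])

```text
time: 19.32
ee_pos: [0.5763, 0.0402, 0.0952]
tcp_rot: [179.9, 0.0, -178.4]
wrist_force: [-1.2, -0.3, 0.8]
opening: 0.0858
```

Run:
```python
from h import *
go([.577,.034,.075],[180,0,180])
c=vision.camera("side"); cv2.imwrite("pics/s4.png",cv2.resize(c["pixels"][90:290,180:460,::-1],None,fx=2.5,fy=2.5,interpolation=cv2.INTER_CUBIC))
go([.577,.034,.075],[180,0,180])
```

```text
at 19.32 [0.5763 0.0402 0.0952] [ 179.9    0.  -178.4] F [-1.2 -0.3  0.8] op 0.0858
turn [0.002 0.001 0.036] shift [-0.003 -0.031  0.101] rows>= 0.5
at 19.37 [0.5769 0.04   0.0961] [ 1.799e+02  1.000e-01 -1.784e+02] F [-0.1  0.6  0.9] op 0.0855
turn [0.002 0.003 0.036] shift [ 0.    -0.03   0.106] rows>= 0.5
```

View pics/s4.png

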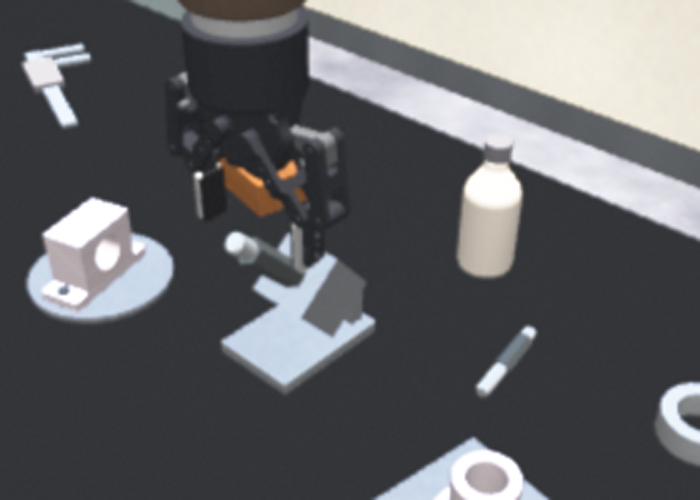

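The crop shows the open jaws straddling the gauge handle, clear of the leaning block, with the gauge at about (265,255) in the crop. Next I'll descend the last 2 cm and grip.

Request:
carry_out(increments=[0,0,0.033,0,-0.03,0.04,1,0,0,0,0,0,0.04,1,0,0,0,0,0,0.025,1,0,0,0,0,0,0,1,0,0,0,0,0,0,0.4,0,0,0,0,0,0,0.3,0,0,0,0,0,0,0,0,0,0,0,0,0,0], squeeze=50)

```text
time: 20.03
ee_pos: [0.5765, 0.0335, 0.0738]
tcp_rot: [179.9, 0.0, -179.9]
wrist_force: [0.7, 0.4, 0.5]
opening: 0.0387
```

Request:
carry_out(increments=[0,0,0,0,0,0,0,0,0,0,0,0,0,0,0,0,0,0,0,0,0,0,0,0,0,0,0,0])

```text
time: 20.37
ee_pos: [0.5765, 0.0333, 0.0738]
tcp_rot: [179.9, 0.0, -179.9]
wrist_force: [-0.2, -1.3, 2.3]
opening: 0.0172
```

Run:
```python
from h import *
go([.577-.064*.7,.034,.075+.0766*.7],[180,0,180])
```

```text
at 20.37 [0.5765 0.0333 0.0738] [ 179.9    0.  -179.9] F [-0.2 -1.3  2.3] op 0.0172
turn [0.002 0.001 0.002] shift [ 0.221  0.004 -0.274] rows>= 1.7
```

Request:
carry_out(increments=[0,0,0,0,0,0,0,0,0,0,0,0,0,0,0,0,0,0.016,0,-0.019,0,0,0,0,0.032,0,-0.038,0,0,0,0,0.032,0,-0.038,0,0,0,0,0.032,0,-0.038,0,0,0,0,0.032,0,-0.038,0,0,0,0,0,0,0,0], squeeze=80)

```text
time: 21.03
ee_pos: [0.5469, 0.0335, 0.1098]
tcp_rot: [179.9, 0.1, -179.9]
wrist_force: [-0.0, -0.0, -0.9]
opening: 0.0169
```

Run:
```python
from h import *
go([.577-.064*.7,.034,.075+.0766*.7],[180,0,180])
```

```text
at 21.03 [0.5469 0.0335 0.1098] [ 1.799e+02  1.000e-01 -1.799e+02] F [-0.  -0.  -0.9] op 0.0169
turn [0.003 0.002 0.002] shift [ 0.073  0.003 -0.094] rows>= 0.6
```

Request:
carry_out(increments=[0,0,0,0.032,0,-0.038,0,0,0,0,0.032,0,-0.038,0,0,0,0,0.064,0,-0.076,0,0,0,0,0,0,-0.15,0,0,0,0,0,0,-0.2,0,0,0,0,0,0,-0.1,0,0,0,0,0,0,0,0])

```text
time: 21.62
ee_pos: [0.5229, 0.0332, 0.2337]
tcp_rot: [179.9, 0.4, -179.9]
wrist_force: [1.0, 0.0, -0.6]
opening: 0.017
```

Run:
```python
from h import *
# final: gauge level along -x; tool tilted 50 deg forward (rotation -50 about world y), grasp point over block
B=R.from_euler("y",-50,degrees=True)*R.from_euler("xyz",[180,0,180],degrees=True)
tz=B.as_matrix()[:,2]; print("tool z",tz)
g=np.array([.545,.211,.205])
go(g+tz*.0187,B.as_euler("xyz",degrees=True))
o=monitor.get_obs(); print(np.round(o["q"],1))
```

```text
tool z [ 7.66044443e-01  1.22464680e-16 -6.42787610e-01]
at 21.62 [0.5229 0.0332 0.2337] [ 179.9    0.4 -179.9] F [ 1.   0.  -0.6] op 0.017
turn [ 4.000e-03 -1.102e+00  1.000e-03] shift [-0.182  0.888  0.207] rows>= 6.9
[ 3.6  1.   6.2 94.8  0.1  3.5]
```

Request:
carry_out(increments=[0,-0.138,0,0,0.111,0,0,0,-0.138,0,0,0.111,0,0,0,-0.138,0,0,0.111,0,0,0,-0.138,0,0,0.111,0,0,0,-0.138,0,0,0.111,0,0,0,-0.138,0,0,0.111,0,0,0,-0.138,0,0,0.111,0,0,0,-0.138,0,0,0.111,0,0])

```text
time: 22.28
ee_pos: [0.5207, 0.2113, 0.2285]
tcp_rot: [179.7, 50.0, 179.8]
wrist_force: [1.0, -0.5, -1.5]
opening: 0.017
```

Request:
carry_out(increments=[0,0,0,0,0,0,0,0,0,0,0,0,0,0])

```text
time: 22.45
ee_pos: [0.5196, 0.2116, 0.2256]
tcp_rot: [180.0, 49.5, -179.7]
wrist_force: [-0.4, 0.2, -1.4]
opening: 0.0168
```

Run:
```python
from h import *
B=R.from_euler("y",-50,degrees=True)*R.from_euler("xyz",[180,0,180],degrees=True)
go(np.array([.545,.211,.205])+B.as_matrix()[:,2]*.0187,B.as_euler("xyz",degrees=True))
c=vision.camera("side"); cv2.imwrite("pics/s5.png",cv2.resize(c["pixels"][40:290,100:420,::-1],None,fx=2.3,fy=2.3))
for d in vision.outline_of(c,"gauge")[:4]:
    p=cloud(c,d["region"]); 
    if np.median(p[:,2])<.1: continue
    m=np.median(p,0); p=p[np.linalg.norm(p-m,axis=1)<.12]; w=np.linalg.svd(p-p.mean(0))[2][0]; print(d["confidence"],m,w,p.min(0),p.max(0),len(p))
```

```text
at 22.45 [0.5196 0.2116 0.2256] [ 180.    49.5 -179.7] F [-0.4  0.2 -1.4] op 0.0168
turn [ 0.005 -0.011  0.004] shift [-0.005 -0.004  0.257] rows>= 1.2
0.6 [0.53378835 0.20608404 0.24251262] [-0.99796099  0.00900949 -0.06318772] [0.46252413 0.20141142 0.22800951] [0.58317466 0.21627088 0.24944635] 460
```

View pics/s5.png

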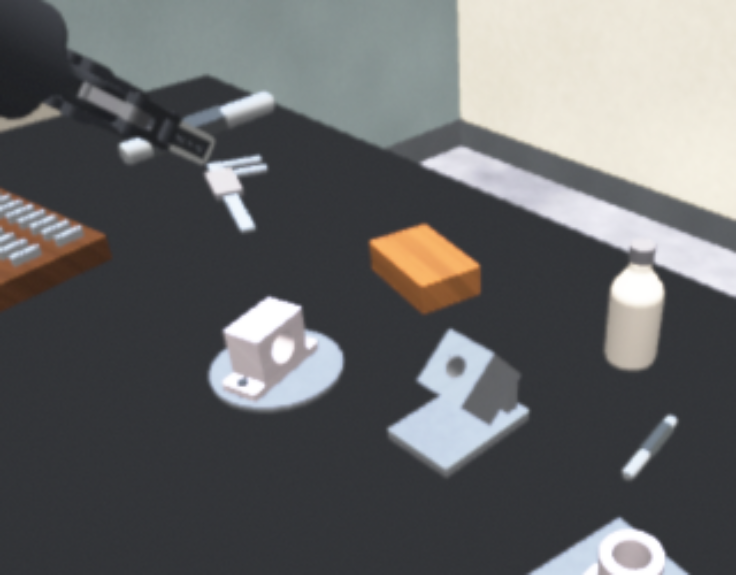

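The view shows the gauge gripped and level at (195,125) in the crop, the holder empty at (455,365), and the block on the round pad at (265,345). The mid-handle is about 33 mm short of the block in x, so I'll shift it forward.

Request:
carry_out(increments=[0,0,0,-0.02,0,0.045,0,0,0,0,-0.031,0,0.07,0,0,0,0,-0.02,0,0.047,0,0,0,0,0,0,0,0,0,0,0,0,0,0,0,0,0,0,0,0,0,0,0,0,0,0,0,0,0])

```text
time: 23.13
ee_pos: [0.5556, 0.2105, 0.2185]
tcp_rot: [179.8, 49.7, 179.9]
wrist_force: [-0.2, -0.1, -1.7]
opening: 0.0167
```

Run:
```python
from h import *
for n in("side","top"):
    c=vision.camera(n); F=cloud(c,np.ones((400,640),bool)); print(n)
    for d in vision.outline_of(c,"gauge")[:4]:
        p=cloud(c,d["region"]); m=np.median(p,0)
        if m[2]<.1: continue
        p=p[np.linalg.norm(p-m,axis=1)<.12]; w=np.linalg.svd(p-p.mean(0))[2][0]; print("gauge",np.round(m,3),np.round(w,3),"tilt",round(np.degrees(np.arcsin(abs(w[2]))),1),"x",np.round([p[:,0].min(),p[:,0].max()],3),len(p))
    for nm,x,y in(("block",.543,.211),("bush",.549,-.178)):
        q=F[(abs(F[:,0]-x)<.06)&(abs(F[:,1]-y)<.06)&(F[:,2]>.05)&(F[:,2]<.07)]
        if len(q)>30: print(nm,rect(q),np.median(q[:,2]))
    for l in "setting_ring gauge_case cleaner".split():
        d=vision.look_for(c,l)
        if d: print(l,np.round(d[0]["point"],3))
o=monitor.get_obs(); print(o["time"],np.round(o["ee_pos"],4),np.round(o["tcp_rot"],1),np.round(o["qd"],2),o["opening"],np.round(o["wrist_force"],1))
```

```text
side
gauge [0.572 0.205 0.235] [-0.998 -0.018 -0.053] tilt 3.0 x [0.486 0.623] 464
block (array([544.2, 210.7]), array([62. , 39.1]), 15.9) 0.060116842695118966
bush (array([ 550.6, -179.2]), array([41.2, 40.8]), 39.2) 0.05701076075010428
setting_ring [ 0.716 -0.243  0.018]
gauge_case [0.542 0.182 0.006]
cleaner [ 0.778 -0.017  0.065]
top
gauge [0.571 0.211 0.243] [-0.999  0.034 -0.018] tilt 1.1 x [0.517 0.623] 697
block (array([545.7, 211.5]), array([60.1, 37. ]), 15.9) 0.0631030359579638
bush (array([ 553.3, -178.7]), array([42.2, 39.7]), 89.7) 0.05974497922029476
setting_ring [ 0.725 -0.237  0.018]
gauge_case [0.746 0.222 0.03 ]
cleaner [ 0.782 -0.01   0.084]
23.6333 [0.5555 0.2109 0.2183] [179.8  49.7 180. ] [-0.13  0.1  -0.05  0.02 -0.   -0.07] 0.01686811278168202 [ 1.4 -0.6 -1.4]
```

```bash
python3 -c "
from workcell import ticket
print(ticket.job_done())"
```

```text
the job is handed in; nothing more can be done
None
```

The swap is done and the job is handed in at about 24 s. The arm finished still gripping the plug gauge, level above the bearing block. The hand-in gave no verdict.

I parked the block on the granite, moved the bushing to the square pad and then the block to the round pad. Only after that did I grip the gauge handle, draw it about 80 mm out along its axis and turn it level over the block.

My last checks before handing in:

| Item | Result | Limit |
|---|---|---|
| Bushing from square pad centre | about 4 mm (side camera; about 6 mm by top) | 20 mm |
| Block from round pad centre | about 5 mm | 20 mm |
| Gauge tilt from level | 1–3° | 15° |
| Mid-handle from block centre, sideways | about 5 mm | 50 mm |
| Mid-handle height | about 0.23 m | at least 0.148 m |
| Gauge grip | opening 17 mm at 80 N, joints at rest | – |

- **Bystanders:** the setting ring, case and bottle stand within 5 mm of where they started by the top camera. The side camera's case detector reported a point on the round pad, which I took for a false detection because the top camera showed the case unmoved.
- **Placing the block:** I pressed it onto its pad with about 30 N at the wrist just before release. It stayed upright.
- **Wrist limit:** early on, the last joint stopped at its 180° limit on the way to the bushing. I turned the tool the other way and carried on.

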